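# Zero the shaker and lay its tube retaining bar

## Robot

A 7-joint arm with a two-finger parallel gripper is mounted at the origin on a cart in front of the work surface, level with it; the furniture and walls round the work are solid. World frame = base frame: x ahead of the robot, y to its left, z up, the work surface at z = 0. Lengths are in m, angles in rad, forces in N, time in s.
With the tool pointing down it reaches from about 0.425 to 0.8 m from the base axis. Payload 8.3 kg.
Tool frame: the origin (TCP) lies on the centre line of the jaws, within the pads' length; the fingertips stand 8 mm ahead of it and the grasp point (between the pads) lies 11 mm behind it; z points along the fingers, y is the line along which they close (so a half turn about z gives the same grasp; the last joint's range is limited). The gripper opens to 85 mm and grips with 20 to 120 N. Pads are 22 mm wide; open, the fingers measure 114 mm over their backs; the gripper's body (76 mm by 85 mm) begins 54 mm behind the grasp point. The pads swing forward as they close: fully open they stand 13 mm farther back than shut.
Start: joints at [-1.274, 0.383, 0.016, 1.37, -0.006, 1.388, -0.046], TCP at [0.22, 0.585, 0.239] pointing down, gripper open.
Joint ranges: [-2.95, 2.95], [-0.25, 2.06], [-1.52, 1.56], [0.18, 2.33], [-1.44, 4.58], [0.02, 2.06], [-3.01, 3.01]. Speed limits (rad/s): [2.39, 2.39, 3.01, 3.01, 3.14, 3.14, 3.14].

## Interface

Orientations are given as a rotation vector (axis times angle).
In Python, from rig import ctrl gives the robot as it stands. The module is installed in compiled form; this text tells all that it offers.
- The arm moves only by the shell command python3 -m inch 'ROWS'. ROWS is JSON, a list of rows, each a list of 3 entries, a list of its own where there are three numbers: the turn, a rotation vector about the tool's x, y, z in degrees, then the shift along the tool's x, y, z in m, then the finger opening in m, from 0 to 0.0854. In form: [[[wx, wy, wz], [tx, ty, tz], gripper], ...]. A call has 1 to 8 rows; each row shifts and turns the commanded pose from where the row before left it, along the tool's axes as they then stand; what a row does not reach is not made up. A row lasts 1/10 s, in which the tool goes at most 50 mm and 8.59 degrees, less where a joint would pass 70% of its speed; a pose out of reach is approached as far as the arm can. A call with a gripper value outside its range is refused whole. The fingers move at their own pace and stop on an object; the grip force is fixed at half the most. Time passes only in rows, so rows that do not move let the fingers close. It gives the time, the measured TCP pose, the force, the opening and the grip force at its end, in the units of the state.
- ctrl.read_state(): the state, without advancing time (a new reading comes with each control period).
- ctrl.camera(name): name is "scene" or "top"; returns (picture, depth): 420x560x3 uint8, blue, green, red; 420x560 float32, m along the optical axis (not along the pixel's ray), 0 where there is no reading.
- ctrl.camera_model(name): a dict with "camera_matrix" (3x3 intrinsics, pixels), "cam_to_world" (4x4, takes a point from camera to world coordinates). Camera axes: x right, y down, z forward; pixel columns grow to the right and rows downward; lengths in m; the calibration is good to about 2 mm. A picture is of the moment at which its call begins. camera_model takes no time and is no camera call.
- ctrl.sign_off(): hands the job in; it is judged then, once.
The state is a dict: "time_s": time; "joint_positions": joint angles; "qd": joint speeds; "joint_efforts": joint torques, N m; "position": TCP position; "ee_rot": TCP orientation; "wrist_force": force on the tool from outside, world axes, zero at the start; "wrist_torque": the same for the moment, N m; "width": opening from 0.0 (shut) to 1.0 (fully open); "grasp_force": force on a finger pad.
Only numpy, scipy, OpenCV 4.12 (cv2) and the standard library are available. Lean on these libraries where they do the work, as an engineer would, in place of code of your own. Each camera call takes 0.05 s, during which the arm holds its last target. There are 200 camera calls.

## Task

Make the bench shaker safe and ready for its next run: first turn its black speed knob all the way anticlockwise to the off stop. Then draw the blue-ended retaining bar out from under the shaker and lay it, rubber strip down, across the row of tubes so that both ends sit fully down in the two black saddles. Do not let the bar drop, and leave the bottles and the glass dish where they are.

Things in the scene. Friction and masses are not known exactly. Their poses are not given: they have to be found in the camera images.
- shaker: white bench-top shaker, fixed, 250 (x) x 270 (y) mm, on four feet, underside 26 mm above the table; origin on the table at the centre of its footprint, x from the control panel (front, z = 77 mm) to the tube table (rear, z = 92 mm), y to its left. Two uprights with black saddles stand at x = 48, y = +-114 mm, tops at z = 209 mm, outer faces at y = +-131 mm
- tube_rack: cream tube rack fixed on the shaker's tube table, 52 (x) x 128 (y) x 66 mm; origin under its centre, 92 mm above the table. Five fixed tubes of 16 mm diameter stand in its front row (x = -12 mm), their tops 93 mm above its origin, 2 mm below the seated bar; its rear row is empty
- speed_knob (a joint): speed knob, rad: 0 = anticlockwise end stop (off, red mark), grows clockwise (seen from above) up to 4.71; vertical axis
- knob_top (a point): centre of the top of the black speed knob, on its axis, 112 mm above the table; the grip is an upright bar 38 mm long (this point's x; white pointer line on the +x half), 12 mm wide (y) and 28 mm high, above a round skirt 42 mm in diameter and 7 mm high; turns with the knob
- bar: loose retaining bar, 240 mm long (y), 22 wide (x), 16 high, 0.2 kg: aluminium 12 mm thick with blue ends (20 mm each) and a ribbed middle, over a black rubber strip 150 x 17 x 4 mm. Origin at the centre of the strip's underside; top at z = 16 mm. It starts flat on the table under the shaker, one end sticking out 75 to 105 mm at the shaker's right (-y) side
- bar_seat (a point): where the bar's origin lies when seated, 187 mm above the table, midway between the saddles, axes as the shaker's (bar along y, either way round). Saddle pockets: 25 mm wide (x) with flared lips, floor 4 mm above this point, lips 22 mm above it, 248 mm between their closed outer ends; their cheeks flank the outer 23 mm of the bar, so fingers cannot hold it there
- water_bottle: clear bottle with white cap, 48 mm diameter, 109 mm high, loose bystander; origin under its centre
- amber_bottle: amber bottle with blue cap, 41 mm diameter, 90 mm high, loose bystander; origin under its centre
- dropper: amber dropper bottle with green bulb, 43 mm diameter, 108 mm high, loose bystander; origin under its centre
- petri: glass dish, 57 mm diameter, 12 mm high, loose bystander; origin under its centre

How it is judged:
On the way, in this order (a step that is already met when the one before it is completed fails the run):
1. the speed knob is at its anticlockwise stop (value of joint speed_knob below 0.07 rad), for 0.2 s.
2. the bar lies seated in both saddles (z of bar in the frame of bar_seat between -0.003 and 0.003 m and x of bar in the frame of bar_seat between -0.004 and 0.004 m and y of bar in the frame of bar_seat between -0.008 and 0.008 m and angle between the y axis of bar and the y axis of bar_seat, either way round below 0.04 rad), for 0.2 s.
At the end, for the whole second after the job is handed in: The speed knob is within 0.07 rad of its anticlockwise stop (joint value 0) and the bar rests in both saddles, strip down: its origin within 3 mm in height, 4 mm across and 8 mm along of bar_seat, its length within 0.04 rad of the line between the saddles, level within 0.05 rad and at rest (all of step 2 and value of joint speed_knob below 0.07 rad and angle between bar's own z axis and vertical below 0.05 rad and linear speed of bar below 0.02 m/s); the robot touches nothing.
It fails at once if the bar is dropped: moving faster than 0.5 m/s while not held (linear speed of bar above 0.5 m/s and contact force between bar and the fingers below 0.1 N).
It fails at once if a bottle or the glass dish is moved more than 30 mm (distance of any of water_bottle, amber_bottle, dropper, petri from where it was at the start of the episode above 0.03 m).
It also fails if it takes over 72 s, if anything falls off the work surface, if the arm or the gripper's body presses on something with over 40 N, if the wrist force passes 120 N, or if a joint passes its speed limit or range.

## Working session

There is one attempt and no reset: what is moved stays moved. The work goes in short steps, Python scripts to look and compute and a shell command to move; the robot and the scene stay as the last step left them, time stands still between calls to the robot, and variables do not carry over. Pictures are saved under pics/ and viewed, at most 10 in all, crops included, and the job is handed in when it is done.

```bash
mkdir -p pics; cat > h.py <<'E'
import numpy as np, cv2
from rig import ctrl
from scipy.spatial.transform import Rotation as R
def snap(n,f):
    p,d=ctrl.camera(n); cv2.imwrite('pics/'+f+'.png',p); np.savez('pics/'+f+'.npz',p=p,d=d); return p,d
def world(n,d):
    m=ctrl.camera_model(n);K=np.array(m['camera_matrix']);T=np.array(m['cam_to_world'])
    v,u=np.mgrid[:d.shape[0],:d.shape[1]]
    P=np.stack([(u-K[0,2])/K[0,0]*d,(v-K[1,2])/K[1,1]*d,d],-1)
    return P@T[:3,:3].T+T[:3,3]
def ray(n,u,v,z):
    m=ctrl.camera_model(n);K=np.array(m['camera_matrix']);T=np.array(m['cam_to_world'])
    r=T[:3,:3]@np.array([(u-K[0,2])/K[0,0],(v-K[1,2])/K[1,1],1]);o=T[:3,3]
    return o+r*(z-o[2])/r[2]
E
python3 - <<'E'
from h import *
for n in('scene','top'):
    snap(n,n+'0'); m=ctrl.camera_model(n); print(np.round(m['camera_matrix'],1),np.round(m['cam_to_world'],3))
s=ctrl.read_state();print(s)
E
```

```text
[[388.5   0.  277.5]
 [  0.  388.5 213.1]
 [  0.    0.    1. ]] [[ 0.748 -0.338  0.571 -0.106]
 [-0.663 -0.385  0.642 -0.672]
 [ 0.002 -0.859 -0.512  0.699]
 [ 0.     0.     0.     1.   ]]
[[483.7   0.  275.8]
 [  0.  483.7 220.1]
 [  0.    0.    1. ]] [[-0.009 -0.994  0.105  0.391]
 [-1.     0.008 -0.004  0.027]
 [ 0.003 -0.105 -0.994  1.58 ]
 [ 0.     0.     0.     1.   ]]
{'time_s': 0.1, 'joint_positions': array([-1.27392341,  0.3841868 ,  0.01637599,  1.37101437, -0.00631679,
        1.3881873 , -0.04647566]), 'qd': array([ 0.00183902, -0.00049542, -0.00015644, -0.00466432, -0.00129637,
       -0.00019396, -0.00092686]), 'joint_efforts': array([ 4.51744898e-03, -6.29128361e+01,  8.48347396e-01, -3.72765326e+01,
        1.67118647e-02,  1.02539602e-02,  3.11930091e-05]), 'position': array([0.21984887, 0.58460679, 0.23837416]), 'ee_rot': array([-5.61902677e-01, -3.09062365e+00,  2.70246461e-03]), 'wrist_force': array([ 0.3975152 ,  0.14903371, -0.63675134]), 'wrist_torque': array([ 0.02116261,  0.01305366, -0.04684878]), 'grasp_force': 0.0, 'width': 0.9998308516733906}
```

View pics/scene0.png

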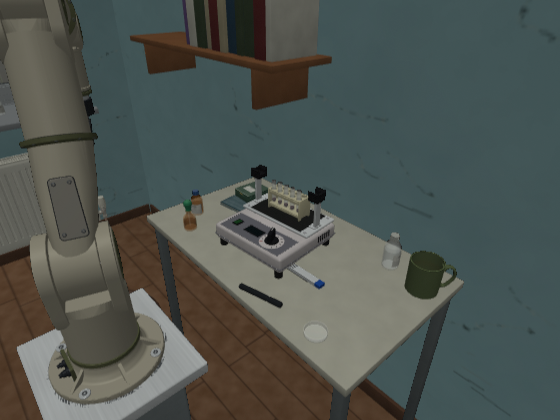

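View pics/top0.png

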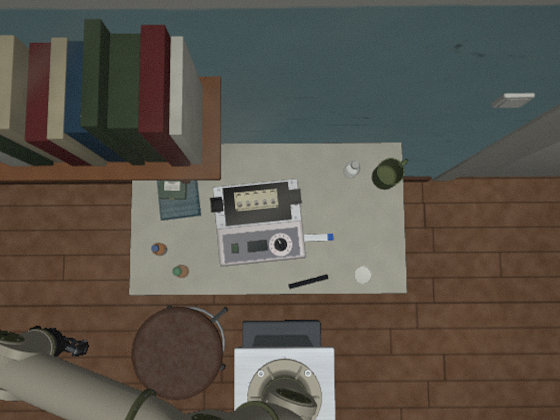

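```bash
python3 - <<'E'
from h import *
t=np.load('pics/top0.npz');s=np.load('pics/scene0.npz')
a=cv2.resize(t['p'][165:285,200:350],None,fx=5,fy=5,interpolation=cv2.INTER_CUBIC)
cv2.imwrite('pics/topc.png',a)
b=cv2.resize(s['p'][155:305,200:350],None,fx=4,fy=4,interpolation=cv2.INTER_CUBIC)
cv2.imwrite('pics/scenec.png',b)
W=world('top',t['d'])
for (u,v) in [(281,244),(325,238),(216,204),(294,197),(255,200),(245,245),(340,260),(200,100),(215,175),(390,170),(150,249)]: print(u,v,np.round(W[v,u],3))
# blue end
hsv=cv2.cvtColor(t['p'],cv2.COLOR_BGR2HSV)
m=cv2.inRange(hsv,(105,120,60),(130,255,255));m[:, :300]=0
ys,xs=np.nonzero(m);print('blue',xs.mean(),ys.mean(),len(xs),xs.max(),ray('top',xs.mean(),ys.mean(),.016))
E
```

```text
281 244 [0.473 0.006 0.116]
325 238 [ 0.497 -0.138  0.015]
216 204 [0.587 0.195 0.187]
294 197 [ 0.606 -0.032  0.185]
255 200 [0.6   0.082 0.174]
245 245 [0.473 0.117 0.077]
340 260 [ 0.426 -0.187  0.004]
200 100 [0.772 0.189 0.537]
215 175 [0.608 0.159 0.507]
390 170 [ 0.72  -0.357  0.012]
150 249 [ 0.467  0.433 -0.004]
blue 330.0 236.5 30 332 [ 0.50176096 -0.15435029  0.016     ]
```

View pics/topc.png

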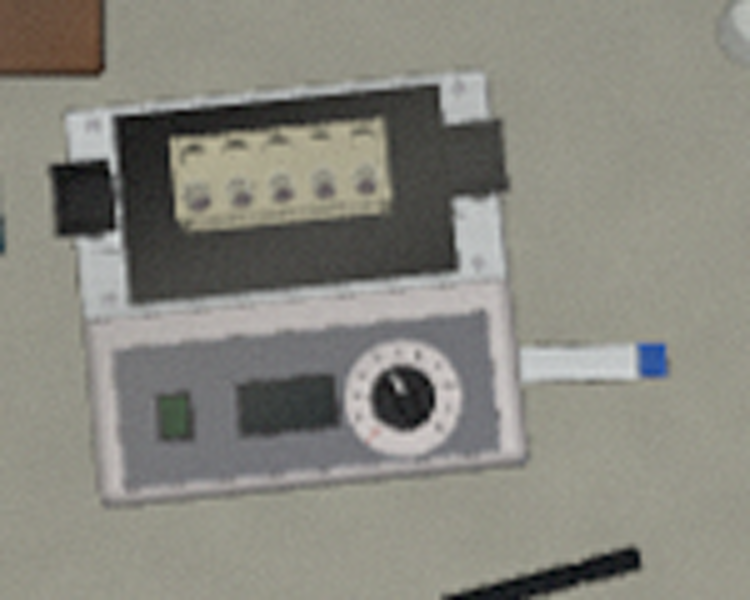

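View pics/scenec.png

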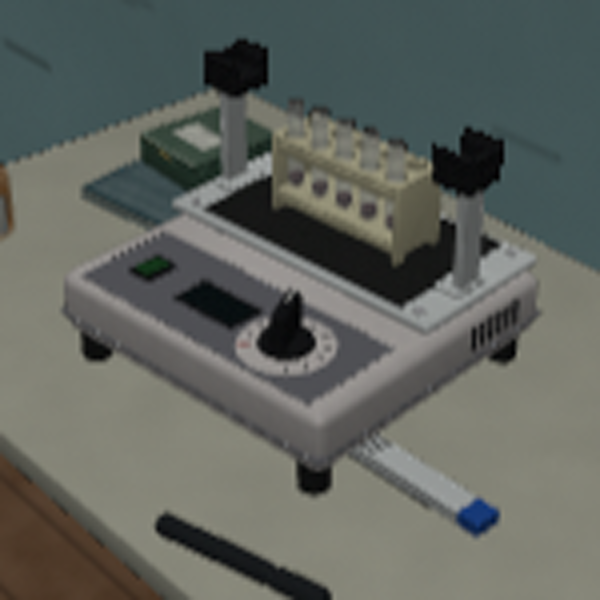

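```bash
python3 - <<'E'
from h import *
t=np.load('pics/top0.npz');s=np.load('pics/scene0.npz')
Ws={'top':world('top',t['d']),'scene':world('scene',s['d'])}
def box(P,x0,x1,y0,y1,z0,z1):
    return (P[...,0]>x0)&(P[...,0]<x1)&(P[...,1]>y0)&(P[...,1]<y1)&(P[...,2]>z0)&(P[...,2]<z1)
for n,W in Ws.items():
    for nm,b in dict(knob=(.43,.52,-.04,.05,.098,.13),sadL=(.54,.66,.15,.23,.17,.24),sadR=(.55,.67,-.08,.0,.17,.24),tubes=(.55,.68,.0,.16,.165,.2),rack=(.55,.68,0,.16,.12,.164),bar=(.47,.55,-.2,-.07,.008,.03)).items():
        m=box(W,*b);p=W[m]
        if len(p)<4: print(n,nm,len(p));continue
        (c,wh,a)=cv2.minAreaRect((p[:,:2]*1000).astype(np.float32))
        print(n,nm,len(p),'min',p.min(0).round(3),'max',p.max(0).round(3),'mean',p.mean(0).round(4),'rect',np.round(c,1),np.round(wh,1),round(a,1))
W=Ws['top'];m=box(W,.35,.75,-.1,.25,.06,.1)
p=W[m];print('body',cv2.minAreaRect((p[:,:2]*1000).astype(np.float32)))
# knob top sub-image, brightness
k=cv2.cvtColor(t['p'],cv2.COLOR_BGR2GRAY)
print(k[236:254,270:292]); print((W[236:254,270:292,2]*1000).round().astype(int))
E
```

```text
top knob 48 min [ 0.458 -0.003  0.103] max [0.489 0.021 0.117] mean [0.4737 0.0091 0.1111] rect [473.5   8.9] [35.3 12.2] 30.0
top sadL 184 min [0.561 0.175 0.18 ] max [0.604 0.211 0.215] mean [0.5838 0.1933 0.1974] rect [582.7 193.6] [42.5 33.8] 4.9
top sadR 180 min [ 0.582 -0.051  0.176] max [ 0.626 -0.015  0.214] mean [ 0.6049 -0.0326  0.197 ] rect [604.5 -32.6] [42.2 33.6] 5.3
top tubes 77 min [0.582 0.023 0.166] max [0.605 0.137 0.19 ] mean [0.5937 0.085  0.1794] rect [594.   80.1] [ 15.7 114.3] 5.5
top rack 526 min [0.575 0.017 0.121] max [0.636 0.146 0.164] mean [0.6036 0.0811 0.1545] rect [605.8  81.7] [ 50.9 128. ] 5.5
top bar 198 min [ 0.472 -0.192  0.008] max [ 0.543 -0.07   0.023] mean [ 0.5001 -0.1174  0.0149] rect [ 512.3 -132.3] [ 64.7 124.5] 35.8
scene knob 52 min [ 0.456 -0.005  0.098] max [0.491 0.018 0.111] mean [0.4712 0.0045 0.1064] rect [473.7   7. ] [37.7 11.8] 27.1
scene sadL 187 min [0.561 0.171 0.174] max [0.605 0.212 0.206] mean [0.5808 0.1893 0.1913] rect [582.  192.7] [42.1 38.9] 9.1
scene sadR 225 min [ 0.582 -0.054  0.173] max [ 0.626 -0.013  0.207] mea
[... 3607 characters left out ...]
 71   81]
 [  71   73   76   78   75   82   83   81   86   89  103  117  109  112
   113   84   72   80   84   80   74   82]
 [  71   77   79   84   82   77   82   88   82   80   85  116  108  113
    91   74   81   77   79   73   75   75]
 [  75   73   72   75   81   77   77   84   82   82   82   77   97   82
    80   78   75   75   76   77   76   80]
 [  72   76   82   83 1580   75   77   78   77   81   82   79   71   79
    75   74   79   77   79   77   70   74]
 [  77   80   81   72   78   74   75   81   81   84   79   79   88   70
    80   75   79   79   79   75   84   76]
 [  79   78   83   74   82   72   79   75   78   74   69   77   79   77
    76   73   71   77   72   84   74   71]]
```

```bash
cat > goal.py <<'E'
import sys
from h import *
# goal: x y z yaw_of_tool_y(deg); prints shift in tool axes now, and the turn (tool axes, deg) to do after it
def goal(x,y,z,yaw):
    s=ctrl.read_state();r=R.from_rotvec(s['ee_rot']);a=np.radians(yaw)
    yv=np.array([np.cos(a),np.sin(a),0]);zv=np.array([0,0,-1.]);G=R.from_matrix(np.stack([np.cross(yv,zv),yv,zv],1))
    w=(r.inv()*G).as_rotvec(degrees=True)
    print('t',round(s['time_s'],2),'pos',s['position'].round(4),'q',s['joint_positions'].round(2),'F',s['wrist_force'].round(1),'g',round(s['grasp_force'],1),round(s['width'],3))
    print('shift now',r.inv().apply(np.array([x,y,z])-s['position']).round(4),'turn',w.round(2),'shift after turn',G.inv().apply(np.array([x,y,z])-s['position']).round(4))
goal(*map(float,sys.argv[1:5]))
E
python3 -m inch '[[[0,0,0],[-0.0314,-0.0322,0],0.085],[[0,0,0],[-0.0314,-0.0322,0],0.085],[[0,0,0],[-0.0314,-0.0322,0],0.085],[[0,0,0],[-0.0314,-0.0322,0],0.085],[[0,0,0],[-0.0314,-0.0322,0],0.085],[[0,0,0],[-0.0314,-0.0322,0],0.085],[[0,0,0],[-0.0314,-0.0322,0],0.085]]'
python3 goal.py .4735 .008 .24 -62
python3 - <<'E'
from h import *
t=np.load('pics/top0.npz');s=np.load('pics/scene0.npz')
for n,im in(('top',t['p']),('scene',s['p'])):
    hsv=cv2.cvtColor(im,cv2.COLOR_BGR2HSV)
    m=cv2.inRange(hsv,(105,120,50),(130,255,255))
    if n=='top': m[:, :300]=0;m[:220]=0
    else: m[:270]=0;m[:,:290]=0
    v,u=np.nonzero(m);P=np.array([ray(n,a,b,.014) for a,b in zip(u,v)])
    print(n,'blue',len(u),P.mean(0).round(4),P.min(0).round(4),P.max(0).round(4))
# bright bar (top): rows per column, centre line
g=cv2.cvtColor(t['p'],cv2.COLOR_BGR2GRAY).astype(float)
for u in range(306,334,3):
    c=g[226:250,u];print(u,c.astype(int))
E
```

```text
time_s: 0.8
position: [0.3467, 0.2946, 0.239]
ee_rot: [-0.562, -3.09, 0.0]
wrist_force: [1.1, -0.6, -0.9]
width: 0.996
grasp_force: 0.0
t 0.8 pos [0.3467 0.2946 0.239 ] q [-0.96  0.01  0.19  1.82 -0.    1.31  0.44] F [ 1.1 -0.6 -0.9] g 0.0 0.996
shift now [-0.2196 -0.2236 -0.001 ] turn [-3.0000e-02  1.0000e-02  1.3138e+02] shift after turn [-0.0226  0.3126 -0.001 ]
top blue 30 [ 0.5019 -0.1546  0.014 ] [ 0.4937 -0.1612  0.014 ] [ 0.5101 -0.1479  0.014 ]
scene blue 54 [ 0.498  -0.1577  0.014 ] [ 0.4846 -0.1683  0.014 ] [ 0.5108 -0.1468  0.014 ]
306 [146 145 147 149 143 143 149 145 170 200 194 196 199 203 192 160 145 148
 149 151 151 147 148 147]
309 [146 145 146 146 144 145 145 126 151 201 191 196 198 202 184 143 147 147
 148 146 149 145 148 149]
312 [151 144 145 147 145 142 148 136 157 196 194 197 198 201 176 134 151 150
 146 150 151 150 150 147]
315 [149 148 147 149 146 147 148 131 151 192 193 192 201 205 184 132 150 149
 150 149 154 149 150 149]
318 [149 147 145 147 145 147 153 147 169 196 197 196 195 209 175 110 151 150
 150 151 151 150 149 149]
321 [146 145 146 148 146 150 144 154 178 193 193 197 196 204 183 133 148 151
 149 152 151 148 148 152]
324 [148 150 144 150 150 150 149 155 180 198 195 195 197 206 183 135 147 150
 147 150 153 146 150 150]
327 [150 152 150 151 149 148 151 141 131 144 148 150 147 158 165 147 151 149
 149 147 150 149 149 149]
330 [145 148 148 151 150 148 152 129  80  83  86  84  82  75 107 150 149 150
 147 146 148 147 150 148]
333 [151 148 150 150 149 154 154 144 135 139 123 104 109 109 130 152 148 150
 146 150 149 147 145 149]
```

```bash

python3 -m inch '[[[0,0,0],[-0.0314,-0.0319,0],0.085],[[0,0,0],[-0.0314,-0.0319,0],0.085],[[0,0,0],[-0.0314,-0.0319,0],0.085],[[0,0,0],[-0.0314,-0.0319,0],0.085],[[0,0,0],[-0.0314,-0.0319,0],0.085],[[0,0,0],[-0.0314,-0.0319,0],0.085],[[0,0,0],[-0.0314,-0.0319,0],0.085]]'
python3 -m inch '[[[0,0,8.2],[0,0,0],0.045],[[0,0,8.2],[0,0,0],0.045],[[0,0,8.2],[0,0,0],0.045],[[0,0,8.2],[0,0,0],0.045],[[0,0,8.2],[0,0,0],0.045],[[0,0,8.2],[0,0,0],0.045],[[0,0,8.2],[0,0,0],0.045],[[0,0,8.2],[0,0,0],0.045]]'
python3 -m inch '[[[0,0,8.2],[0,0,0],0.045],[[0,0,8.2],[0,0,0],0.045],[[0,0,8.2],[0,0,0],0.045],[[0,0,8.2],[0,0,0],0.045],[[0,0,8.2],[0,0,0],0.045],[[0,0,8.2],[0,0,0],0.045],[[0,0,8.2],[0,0,0],0.045],[[0,0,8.2],[0,0,0],0.045]]'
python3 goal.py .4735 .008 .1 -62
```

```text
time_s: 1.5
position: [0.4737, 0.0085, 0.2392]
ee_rot: [-0.562, -3.091, -0.0]
wrist_force: [0.4, 0.7, -0.8]
width: 0.995
grasp_force: 0.0
time_s: 2.3
position: [0.4732, 0.0102, 0.2389]
ee_rot: [-2.153, -2.287, 0.001]
wrist_force: [-1.2, 0.1, 0.4]
width: 0.521
grasp_force: 0.0
time_s: 3.1
position: [0.4732, 0.0102, 0.2389]
ee_rot: [-3.049, -0.756, 0.001]
wrist_force: [-0.4, 0.3, -0.6]
width: 0.525
grasp_force: 0.0
t 3.1 pos [0.4732 0.0102 0.2389] q [-0.68  0.04  0.61  1.79 -0.03  1.32 -1.14] F [-0.4  0.3 -0.6] g 0.0 0.525
shift now [-0.0007  0.0021  0.1389] turn [-0.01  0.05 -0.15] shift after turn [-0.0008  0.0021  0.1389]
```

```bash

python3 -m inch '[[[0,0,0],[-0.0008,0.0021,0.034],0.045],[[0,0,0],[0,0,0.036],0.045],[[0,0,0],[0,0,0.036],0.045],[[0,0,0],[0,0,0.024],0.045],[[0,0,0],[0,0,0.012],0.045],[[0,0,0],[0,0,0],0.045]]'
python3 -m inch '[[[0,0,0],[0,0,0],0],[[0,0,0],[0,0,0],0],[[0,0,0],[0,0,0],0],[[0,0,0],[0,0,0],0],[[0,0,0],[0,0,0],0]]'
python3 goal.py .4735 .008 .097 -62
```

```text
time_s: 3.7
position: [0.4727, 0.0079, 0.096]
ee_rot: [3.047, 0.765, -0.005]
wrist_force: [-0.6, -0.1, 0.9]
width: 0.529
grasp_force: 0.0
time_s: 4.2
position: [0.4746, 0.0086, 0.0989]
ee_rot: [-3.046, -0.765, -0.004]
wrist_force: [-1.6, 2.4, 5.8]
width: 0.124
grasp_force: 58.4
t 4.2 pos [0.4746 0.0086 0.0989] q [-0.63  0.21  0.61  1.98 -0.14  1.   -1.03] F [-1.6  2.4  5.8] g 58.4 0.124
shift now [-0.0013 -0.      0.0018] turn [-0.02 -0.15  0.21] shift after turn [-0.0013 -0.      0.0019]
```

```bash

python3 -m inch '[[[0,0,-8],[0,0,0],0],[[0,0,-8],[0,0,0],0],[[0,0,-8],[0,0,0],0],[[0,0,-8],[0,0,0],0],[[0,0,-8],[0,0,0],0],[[0,0,-8],[0,0,0],0],[[0,0,-8],[0,0,0],0]]'
python3 -m inch '[[[0,0,-8],[0,0,0],0],[[0,0,-8],[0,0,0],0],[[0,0,-8],[0,0,0],0],[[0,0,-8],[0,0,0],0],[[0,0,-8],[0,0,0],0],[[0,0,-6],[0,0,0],0],[[0,0,0],[0,0,0],0]]'
python3 goal.py .4735 .008 .097 50
python3 -c "
from rig import ctrl;print(ctrl.read_state()['wrist_torque'].round(2))"
```

```text
time_s: 4.9
position: [0.4759, 0.0078, 0.0989]
ee_rot: [2.323, 2.11, 0.006]
wrist_force: [5.2, -1.7, -2.6]
width: 0.125
grasp_force: 58.2
time_s: 5.6
position: [0.4771, 0.0081, 0.099]
ee_rot: [1.315, 2.846, 0.005]
wrist_force: [11.7, -0.1, -9.0]
width: 0.124
grasp_force: 58.3
t 5.6 pos [0.4771 0.0081 0.099 ] q [-0.43  0.19  0.39  1.97 -0.09  0.99  0.7 ] F [11.7 -0.1 -9. ] g 58.3 0.124
shift now [ 0.0022 -0.0028  0.0019] turn [ 0.32  0.29 -9.59] shift after turn [ 0.0027 -0.0024  0.002 ]
[ 0.15 -2.33  0.01]
```

```bash
c="from rig import ctrl;s=ctrl.read_state();print(s['wrist_torque'].round(2),s['joint_efforts'][6].round(2))"
python3 -m inch '[[[0,0,-4],[0,0,0],0],[[0,0,-3],[0,0,0],0],[[0,0,0],[0,0,0],0]]' | grep -E "ee|force"; python3 -c "$c"
python3 -m inch '[[[0,0,-4],[0,0,0],0],[[0,0,0],[0,0,0],0]]'| grep -E "ee|force"; python3 -c "$c"
python3 goal.py .4735 .008 .097 50
```

```text
ee_rot: [1.141, 2.92, 0.005]
wrist_force: [12.2, 1.2, -8.8]
grasp_force: 58.3
[ 0.2  -2.41  0.02] 0.85
ee_rot: [1.04, 2.957, 0.006]
wrist_force: [11.3, 2.2, -10.1]
grasp_force: 58.9
[ 0.43 -2.48 -0.82] 1.95
t 6.1 pos [0.4773 0.0084 0.099 ] q [-0.41  0.19  0.37  1.97 -0.08  0.99  0.89] F [ 11.3   2.2 -10.1] g 58.9 0.122
shift now [ 0.0027 -0.0027  0.002 ] turn [0.33 0.31 1.24] shift after turn [ 0.0027 -0.0027  0.002 ]
```

```bash
c="from rig import ctrl;s=ctrl.read_state();print(s['wrist_torque'].round(2),s['joint_efforts'][6].round(2))"
python3 -m inch '[[[0,0,-3],[0,0,0],0],[[0,0,0],[0,0,0],0],[[0,0,0],[0,0,0],0]]' | grep -E "ee|force"; python3 -c "$c"
python3 goal.py .4735 .008 .097 51
python3 -m inch '[[[0,0,0],[0,0,0],0.05],[[0,0,0],[0,0,0],0.05],[[0,0,0],[0,0,0],0.05],[[0,0,0],[0,0,-0.02],0.05],[[0,0,0],[0,0,-0.035],0.05],[[0,0,0],[0,0,-0.035],0.05]]'
python3 goal.py .5 -.12 .17 0
python3 - <<'E'
from h import *
p,d=snap('top','top1');W=world('top',d)
m=(abs(W[...,0]-.4735)<.03)&(abs(W[...,1]-.008)<.03)&(abs(W[...,2]-.11)<.011)
P=W[m];print(len(P),cv2.minAreaRect((P[:,:2]*1000).astype(np.float32)) if len(P)>5 else '')
E
```

```text
ee_rot: [0.969, 2.981, 0.006]
wrist_force: [11.3, 2.2, -9.1]
grasp_force: 74.0
[ 0.61 -2.38 -1.78] 1.88
t 6.4 pos [0.4773 0.0084 0.099 ] q [-0.41  0.19  0.36  1.97 -0.08  0.99  0.93] F [11.3  2.2 -9.1] g 74.0 0.128
shift now [ 0.0028 -0.0025  0.002 ] turn [0.35 0.29 3.  ] shift after turn [ 0.0027 -0.0026  0.002 ]
time_s: 7.0
position: [0.473, 0.0079, 0.1882]
ee_rot: [-0.965, -2.988, 0.001]
wrist_force: [0.1, -0.7, -0.7]
width: 0.584
grasp_force: 0.0
t 7.0 pos [0.473  0.0079 0.1882] q [-0.43  0.09  0.37  1.86 -0.03  1.2   0.89] F [ 0.1 -0.7 -0.7] g 0.0 0.584
shift now [-0.0967 -0.0879  0.0182] turn [-1.000e-01 -2.000e-02  5.419e+01] shift after turn [-0.1279  0.027   0.0182]
0
```

```bash

python3 -m inch '[[[0,0,0],[-0.034,-0.03,0],0.06],[[0,0,0],[-0.034,-0.03,0],0.06],[[0,0,0],[-0.032,-0.031,0],0.06],[[0,0,7.5],[0,0,0],0.06],[[0,0,7.5],[0,0,0],0.06],[[0,0,7.5],[0,0,0],0.06],[[0,0,7.5],[0,0,0],0.06],[[0,0,7.5],[0,0,0],0.06]]' >/dev/null
python3 -m inch '[[[0,0,8],[0,0,0],0.06],[[0,0,8.2],[0,0,0],0.06],[[0,0,0],[0,0,0],0.06]]' >/dev/null
python3 goal.py .5 -.125 .014 0
python3 - <<'E'
from h import *
for n in('top','scene'):
    p,d=snap(n,n+'2');W=world(n,d)
    m=(abs(W[...,0]-.4735)<.03)&(abs(W[...,1]-.008)<.03)&(abs(W[...,2]-.107)<.011)
    P=W[m];print(len(P),cv2.minAreaRect((P[:,:2]*1000).astype(np.float32)) if len(P)>5 else '')
    cv2.imwrite('pics/crop2%s.png'%n,cv2.resize(p[180:310,200:350],None,fx=4,fy=4,interpolation=cv2.INTER_CUBIC))
E
```

```text
t 8.15 pos [ 0.5015 -0.1242  0.1873] q [-0.33  0.2   0.59  1.76 -0.12  1.21  0.3 ] F [ 0.5  0.5 -0.2] g 0.0 0.706
shift now [-0.0008 -0.0015  0.1733] turn [-0.01 -0.    0.37] shift after turn [-0.0008 -0.0015  0.1733]
48 ((472.85614013671875, 9.522211074829102), (11.72107982635498, 36.79829406738281), 51.31134796142578)
87 ((472.20672607421875, 7.875871658325195), (15.630765914916992, 36.04723358154297), 49.96517562866211)
```

View pics/crop2scene.png

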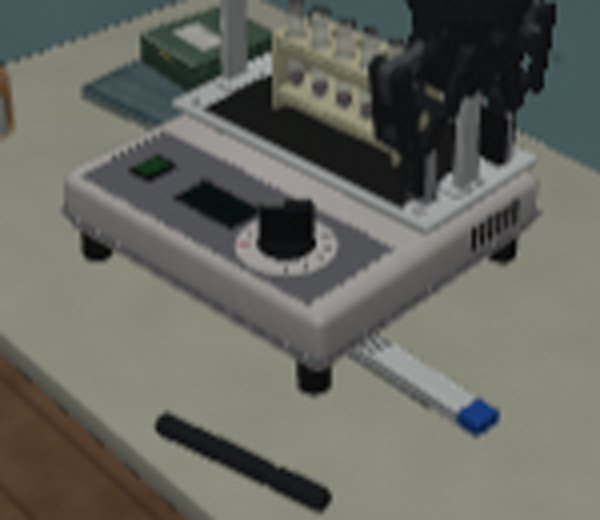

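```bash

python3 -m inch '[[[0,0,0],[-0.0008,-0.0018,0.045],0.06],[[0,0,0],[0,0,0.045],0.06],[[0,0,0],[0,0,0.04],0.06],[[0,0,0],[0,0,0.025],0.06],[[0,0,0],[0,0,0.014],0.06],[[0,0,0],[0,0,0],0.06]]'
python3 -m inch '[[[0,0,0],[0,0,0],0],[[0,0,0],[0,0,0],0],[[0,0,0],[0,0,0],0],[[0,0,0],[0,0,0],0],[[0,0,0],[0,0,0],0]]'
python3 goal.py .5 -.275 .018 0
```

```text
time_s: 8.85
position: [0.4987, -0.125, 0.0169]
ee_rot: [-2.208, -2.231, 0.003]
wrist_force: [-0.0, 0.8, -0.0]
width: 0.703
grasp_force: 0.0
time_s: 9.35
position: [0.5011, -0.1253, 0.0201]
ee_rot: [2.21, 2.23, 0.003]
wrist_force: [-1.7, 0.2, 7.2]
width: 0.225
grasp_force: 58.4
t 9.35 pos [ 0.5011 -0.1253  0.0201] q [-0.26  0.42  0.53  1.93 -0.27  0.86  0.43] F [-1.7  0.2  7.2] g 58.4 0.225
shift now [-0.1497 -0.0024  0.0021] turn [ 0.17 -0.    0.51] shift after turn [-0.1497 -0.0011  0.0021]
```

```bash

python3 -m inch '[[[0,0,0],[-0.015,0,0],0],[[0,0,0],[-0.025,0,0],0],[[0,0,0],[-0.025,0,0],0],[[0,0,0],[-0.025,0,0],0],[[0,0,0],[-0.025,0,0],0],[[0,0,0],[-0.025,0,0],0],[[0,0,0],[-0.02,0,0],0],[[0,0,0],[-0.01,0,0],0]]'
python3 -m inch '[[[0,0,0],[0,0,0],0],[[0,0,0],[0,0,0],0.05],[[0,0,0],[0,0,0],0.05],[[0,0,0],[0,0,-0.02],0.05],[[0,0,0],[0,0,-0.04],0.05],[[0,0,0],[0,0,-0.04],0.05],[[0,0,0],[0,0,-0.04],0.05]]'
python3 - <<'E'
from h import *
for n in('top','scene'):
    p,d=snap(n,n+'3');W=world(n,d)
    hsv=cv2.cvtColor(p,cv2.COLOR_BGR2HSV);P=np.array([[0,0,0.]])
    m=cv2.inRange(hsv,(105,120,50),(130,255,255))>0
    m&=(abs(W[...,0]-.5)<.05)&(W[...,1]>-.4)&(W[...,1]<-.05)
    v,u=np.nonzero(m)
    P=np.array([ray(n,a,b,.014) for a,b in zip(u,v)])
    for s in(P[:,1]<-.2,P[:,1]>-.2):
        if s.sum():print(n,'blue',s.sum(),P[s].mean(0).round(4),P[s].min(0).round(4),P[s].max(0).round(4))
    m=(abs(W[...,0]-.5)<.04)&(W[...,1]>-.4)&(W[...,1]<-.07)&(p.min(-1)>165)&(W[...,2]<.03)
    v,u=np.nonzero(m);P=np.array([ray(n,a,b,.016)[:2]*1000 for a,b in zip(u,v)],np.float32)
    print(n,len(u),cv2.minAreaRect(P) if len(u)>4 else '')
cv2.imwrite('pics/crop3.png',cv2.resize(p[170:350,200:410],None,fx=3.5,fy=3.2,interpolation=cv2.INTER_CUBIC))
E
python3 goal.py .5 -.215 .14 0
```

```text
time_s: 10.15
position: [0.5024, -0.2961, 0.02]
ee_rot: [2.211, 2.229, 0.003]
wrist_force: [-0.3, 8.0, 9.4]
width: 0.228
grasp_force: 59.4
time_s: 10.85
position: [0.501, -0.2945, 0.1597]
ee_rot: [-2.211, -2.231, 0.0]
wrist_force: [0.7, -0.2, -0.4]
width: 0.588
grasp_force: 0.0
top blue 31 [ 0.4992 -0.1055  0.014 ] [ 0.4909 -0.1125  0.014 ] [ 0.5072 -0.0962  0.014 ]
top 329 ((499.5895690917969, -214.39450073242188), (22.709461212158203, 198.64389038085938), 0.6065931916236877)
scene blue 76 [ 0.4967 -0.328   0.014 ] [ 0.4832 -0.3381  0.014 ] [ 0.5102 -0.3175  0.014 ]
scene blue 39 [ 0.4935 -0.1058  0.014 ] [ 0.4804 -0.1181  0.014 ] [ 0.5074 -0.0968  0.014 ]
scene 1 
t 10.95 pos [ 0.5039 -0.2966  0.1644] q [ 0.    0.38  0.61  1.63 -0.23  1.2   0.67] F [ 1.  -0.7  0.7] g 0.0 0.581
shift now [ 0.0818 -0.0034  0.0241] turn [0.51 0.21 0.51] shift after turn [ 0.0816 -0.0039  0.0244]
```

View pics/crop3.png

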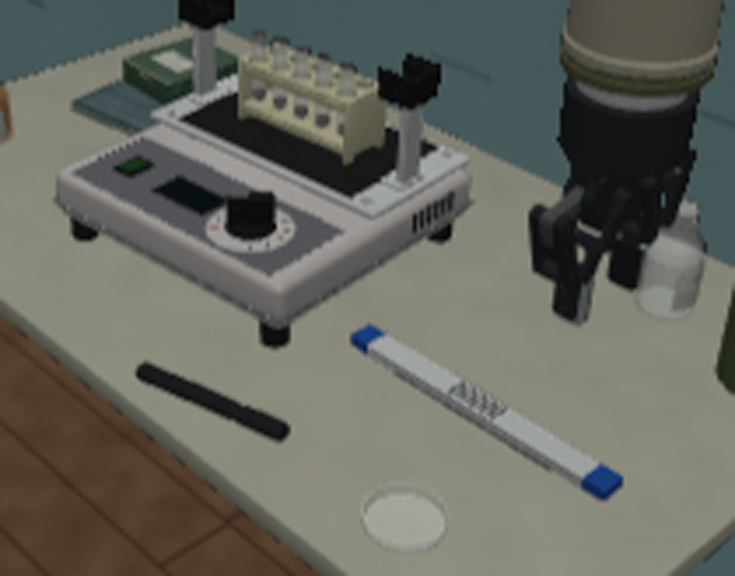

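```bash

python3 -m inch '[[[0,0,0.5],[0.04,-0.0015,0],0.05],[[0,0,0],[0.0395,0,0],0.05],[[0,0,0],[0,0,0],0.05],[[0,0,0],[0,0,0],0.05]]' >/dev/null
python3 goal.py .4995 -.2155 .018 0
```

```text
t 11.35 pos [ 0.4997 -0.2139  0.1581] q [-0.15  0.29  0.6   1.73 -0.18  1.17  0.5 ] F [ 0.1 -0.3 -0.2] g 0.0 0.587
shift now [-0.0017 -0.0002  0.1401] turn [-0.01 -0.04  0.18] shift after turn [-0.0016 -0.0002  0.1401]
```

```bash

python3 -m inch '[[[0,0,0],[-0.0015,0,0.045],0.05],[[0,0,0],[0,0,0.045],0.05],[[0,0,0],[0,0,0.03],0.05],[[0,0,0],[0,0,0.019],0.05],[[0,0,0],[0,0,0],0.05],[[0,0,0],[0,0,0],0.05]]'
python3 -m inch '[[[0,0,0],[0,0,0],0],[[0,0,0],[0,0,0],0],[[0,0,0],[0,0,0],0],[[0,0,0],[0,0,0],0],[[0,0,0],[0,0,0],0],[[0,0,0],[0,0,-0.01],0],[[0,0,0],[0,0,-0.02],0],[[0,0,0],[0,0,-0.02],0]]'
python3 -m inch '[[[0,0,0],[0,0,-0.03],0],[[0,0,0],[0,0,-0.04],0],[[0,0,0],[0,0,-0.04],0],[[0,0,0],[0,0,-0.04],0],[[0,0,0],[0,0,-0.03],0],[[0,0,0],[0,0,-0.02],0],[[0,0,0],[0,0,0],0],[[0,0,0],[0,0,0],0]]'
python3 goal.py .5935 .08 .27 5.4
```

```text
time_s: 11.95
position: [0.4992, -0.2183, 0.0196]
ee_rot: [2.223, 2.22, -0.001]
wrist_force: [0.5, -0.3, 1.1]
width: 0.585
grasp_force: 0.0
time_s: 12.75
position: [0.4991, -0.217, 0.0704]
ee_rot: [-2.221, -2.221, 0.001]
wrist_force: [-0.1, 0.4, -2.8]
width: 0.22
grasp_force: 58.9
time_s: 13.55
position: [0.4992, -0.2171, 0.2692]
ee_rot: [2.222, 2.221, 0.001]
wrist_force: [-0.3, 0.1, -3.2]
width: 0.221
grasp_force: 58.9
t 13.55 pos [ 0.4992 -0.2171  0.2692] q [-0.17  0.21  0.62  1.57 -0.13  1.4   0.46] F [-0.3  0.1 -3.2] g 58.9 0.221
shift now [ 0.2971  0.0942 -0.0007] turn [ 0.02 -0.01 -5.42] shift after turn [ 0.2869  0.1219 -0.0008]
```

```bash

python3 -m inch '[[[0,0,0],[0.02,0.0064,0],0],[[0,0,0],[0.035,0.0111,0],0],[[0,0,0],[0.035,0.0111,0],0],[[0,0,0],[0.035,0.0111,0],0],[[0,0,0],[0.035,0.0111,0],0],[[0,0,0],[0.035,0.0111,0],0],[[0,0,0],[0.035,0.0111,0],0],[[0,0,0],[0.032,0.01,0],0]]' >/dev/null
python3 -m inch '[[[0,0,0],[0.023,0.0073,0],0],[[0,0,0],[0.012,0.0039,0],0],[[0,0,-2.7],[0,0,0],0],[[0,0,-2.7],[0,0,0],0],[[0,0,0],[0,0,0],0],[[0,0,0],[0,0,0],0]]'
python3 goal.py .5935 .08 .27 5.4
python3 - <<'E'
from h import *
im={}
for n in('top','scene'):
    p,d=snap(n,n+'4');W=world(n,d)
    hsv=cv2.cvtColor(p,cv2.COLOR_BGR2HSV)
    m=cv2.inRange(hsv,(105,120,40),(130,255,255))>0
    m&=(abs(W[...,0]-.59)<.06)&(abs(W[...,1]-.08)<.15)&(abs(W[...,2]-.26)<.04)
    v,u=np.nonzero(m);P=np.array([ray(n,a,b,.26) for a,b in zip(u,v)]).reshape(-1,3);D=W[m]
    for s in(P[:,1]<.08,P[:,1]>.08):
        if s.sum():print(n,'blue',s.sum(),P[s].mean(0).round(4),P[s].min(0).round(4),P[s].max(0).round(4),'depth',D[s].mean(0).round(4),D[s].min(0).round(4),D[s].max(0).round(4))
    q=cv2.resize(p[130:270,190:350],(640,560),interpolation=cv2.INTER_CUBIC);im[n]=q
cv2.imwrite('pics/crop4.png',cv2.resize(np.hstack([im['top'],im['scene']]),(800,350)))
E
```

```text
time_s: 14.95
position: [0.5934, 0.0789, 0.2686]
ee_rot: [-2.117, -2.32, 0.002]
wrist_force: [0.2, 0.5, -2.6]
width: 0.224
grasp_force: 59.0
t 14.95 pos [0.5934 0.0789 0.2686] q [-0.51  0.33  0.44  1.41 -0.14  1.43  0.01] F [ 0.2  0.5 -2.6] g 59.0 0.224
shift now [ 0.0011  0.0002 -0.0014] turn [-0.07  0.03 -0.17] shift after turn [ 0.0011  0.0002 -0.0014]
top blue 26 [ 0.6039 -0.0297  0.26  ] [ 0.5944 -0.0373  0.26  ] [ 0.6112 -0.0235  0.26  ] depth [ 0.6035 -0.0296  0.2622] [ 0.5946 -0.0371  0.2572] [ 0.6106 -0.0232  0.2667]
top blue 53 [0.5803 0.1917 0.26  ] [0.5684 0.1833 0.26  ] [0.5907 0.1998 0.26  ] depth [0.58   0.1914 0.2621] [0.5685 0.1825 0.256 ] [0.5911 0.1999 0.268 ]
scene blue 49 [ 0.5965 -0.0333  0.26  ] [ 0.5797 -0.0475  0.26  ] [ 0.6127 -0.0178  0.26  ] depth [ 0.5991 -0.031   0.2584] [ 0.5888 -0.0395  0.2522] [ 0.6153 -0.0172  0.2623]
scene blue 22 [0.5725 0.1879 0.26  ] [0.5573 0.1684 0.26  ] [0.5885 0.1991 0.26  ] depth [0.5754 0.1916 0.2581] [0.5674 0.1799 0.2512] [0.5882 0.2002 0.2608]
```

View pics/crop4.png

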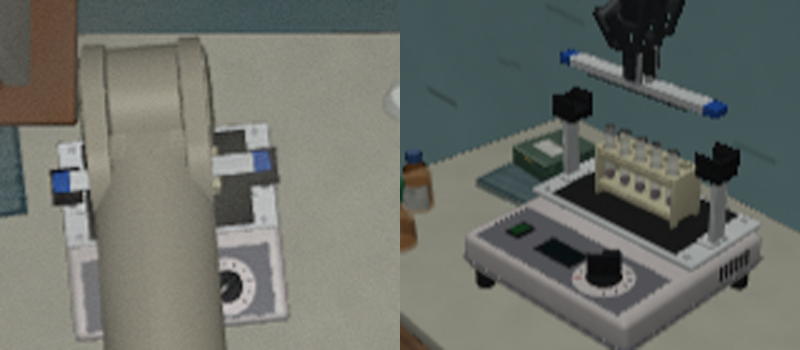

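```bash

python3 -m inch '[[[0,0,-0.2],[0.0,0,0.015],0],[[0,0,0],[0,0,0.015],0],[[0,0,0],[0,0,0.01],0],[[0,0,0],[0,0,0],0],[[0,0,0],[0,0,0],0]]'
python3 goal.py .5935 .079 .207 5.4
python3 - <<'E'
from h import *
im={}
for n in('top','scene'):
    p,d=snap(n,n+'5');W=world(n,d)
    q=cv2.resize(p[175:235,200:310],None,fx=7,fy=4.9,interpolation=cv2.INTER_CUBIC) if n=='top' else cv2.resize(p[155:215,245:355],None,fx=7,fy=4.9,interpolation=cv2.INTER_CUBIC)
    im[n]=q
    hsv=cv2.cvtColor(p,cv2.COLOR_BGR2HSV)
    b=(abs(W[...,0]-.59)<.06)&(abs(W[...,1]-.08)<.15)&(W[...,2]>.17)&(W[...,2]<.25)
    m=(cv2.inRange(hsv,(105,120,40),(130,255,255))>0)&b
    k=(p.max(-1)<75)&b&~m&(abs(W[...,1]-.08)>.09)
    for nm,mm,z in(('blue',m,.228),('black',k,.209)):
        v,u=np.nonzero(mm);P=np.array([ray(n,a,c,z) for a,c in zip(u,v)]).reshape(-1,3)
        for s in(P[:,1]<.08,P[:,1]>.08):
            if s.sum():print(n,nm,s.sum(),P[s].mean(0).round(4),P[s].min(0).round(4),P[s].max(0).round(4))
cv2.imwrite('pics/crop5.png',np.vstack([im['top'],im['scene']]))
E
```

```text
time_s: 15.55
position: [0.5938, 0.0798, 0.2296]
ee_rot: [2.111, 2.327, -0.0]
wrist_force: [0.2, -0.3, -2.4]
width: 0.223
grasp_force: 59.0
t 15.55 pos [0.5938 0.0798 0.2296] q [-0.51  0.35  0.43  1.48 -0.14  1.35  0.02] F [ 0.2 -0.3 -2.4] g 59.0 0.223
shift now [-0.0007 -0.0004  0.0226] turn [-0.    0.01  0.17] shift after turn [-0.0007 -0.0004  0.0226]
top blue 26 [ 0.6035 -0.029   0.228 ] [ 0.5965 -0.036   0.228 ] [ 0.6109 -0.0219  0.228 ]
top blue 53 [0.5805 0.1919 0.228 ] [0.5698 0.1842 0.228 ] [0.5925 0.2012 0.228 ]
top black 87 [ 0.6022 -0.0352  0.209 ] [ 0.5849 -0.0483  0.209 ] [ 0.6254 -0.0109  0.209 ]
top black 81 [0.5828 0.1947 0.209 ] [0.5636 0.175  0.209 ] [0.604  0.2094 0.209 ]
scene blue 52 [ 0.5878 -0.0424  0.228 ] [ 0.5714 -0.0576  0.228 ] [ 0.6051 -0.0272  0.228 ]
scene blue 24 [0.561  0.1749 0.228 ] [0.545  0.1577 0.228 ] [0.5796 0.1866 0.228 ]
scene black 221 [ 0.5776 -0.0594  0.209 ] [ 0.542  -0.0903  0.209 ] [ 0.6313 -0.021   0.209 ]
scene black 143 [0.5495 0.1549 0.209 ] [0.5222 0.1216 0.209 ] [0.5735 0.1975 0.209 ]
```

View pics/crop5.png

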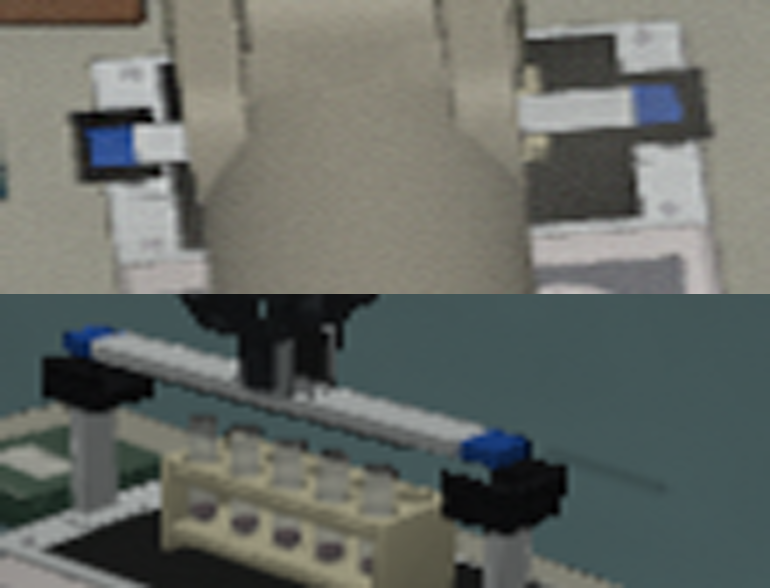

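```bash

python3 -m inch '[[[0,0,0],[-0.0015,0,0.005],0],[[0,0,0],[0,0,0.004],0],[[0,0,0],[0,0,0.004],0],[[0,0,0],[0,0,0],0]]'
python3 goal.py .5935 .079 .207 5.4
python3 -m inch '[[[0,0,0],[0,0,0.003],0],[[0,0,0],[0,0,0.003],0],[[0,0,0],[0,0,0],0]]'
python3 goal.py .5935 .079 .207 5.4
```

```text
time_s: 16.05
position: [0.594, 0.0782, 0.2158]
ee_rot: [2.111, 2.327, -0.0]
wrist_force: [1.5, -0.0, -1.5]
width: 0.226
grasp_force: 59.0
t 16.05 pos [0.594  0.0782 0.2158] q [-0.51  0.35  0.43  1.5  -0.15  1.32  0.03] F [ 1.5 -0.  -1.5] g 59.0 0.226
shift now [ 0.0008 -0.0004  0.0088] turn [0.   0.01 0.17] shift after turn [ 0.0008 -0.0004  0.0088]
time_s: 16.35
position: [0.5945, 0.0785, 0.2105]
ee_rot: [2.11, 2.326, 0.002]
wrist_force: [4.0, -0.4, -1.2]
width: 0.225
grasp_force: 59.2
t 16.35 pos [0.5945 0.0785 0.2105] q [-0.51  0.36  0.43  1.51 -0.15  1.31  0.03] F [ 4.  -0.4 -1.2] g 59.2 0.225
shift now [ 0.0006 -0.001   0.0035] turn [ 0.1  -0.01  0.19] shift after turn [ 0.0006 -0.001   0.0035]
```

```bash

python3 -m inch '[[[0,0,0],[0,0.0007,0.002],0],[[0,0,0],[0,0,0.001],0],[[0,0,0],[0,0,0],0]]'
python3 -m inch '[[[0,0,0],[0,0,0.001],0],[[0,0,0],[0,0,0],0]]' |grep -E 'pos|force'
python3 -m inch '[[[0,0,0],[0,0,0.001],0],[[0,0,0],[0,0,0],0]]'|grep -E 'pos|force'
python3 goal.py .5935 .079 .207 5.4
```

```text
time_s: 16.65
position: [0.5947, 0.0786, 0.2081]
ee_rot: [2.11, 2.327, 0.001]
wrist_force: [-0.1, 0.0, 6.1]
width: 0.223
grasp_force: 60.2
position: [0.5947, 0.0786, 0.208]
wrist_force: [-4.5, -0.1, 11.7]
grasp_force: 61.0
position: [0.5948, 0.0786, 0.208]
wrist_force: [-6.9, -0.6, 18.2]
grasp_force: 61.9
t 17.05 pos [0.5948 0.0786 0.208 ] q [-0.51  0.36  0.43  1.51 -0.15  1.3   0.03] F [-6.9 -0.6 18.2] g 61.9 0.226
shift now [ 0.0005 -0.0012  0.001 ] turn [ 0.11 -0.07  0.19] shift after turn [ 0.0005 -0.0012  0.001 ]
```

```bash

python3 -m inch '[[[0,0,0],[0,0,-0.0015],0],[[0,0,0],[0,0,0],0.05],[[0,0,0],[0,0,0],0.05],[[0,0,0],[0,0,0],0.05],[[0,0,0],[0,0,0],0.05]]'
python3 -m inch '[[[0,0,0],[0,0,-0.01],0.05],[[0,0,0],[0,0,-0.02],0.05],[[0,0,0],[0,0,-0.03],0.05],[[0,0,0],[-0.02,0,-0.02],0.05],[[0,0,0],[-0.045,0,0],0.05],[[0,0,0],[-0.045,0,0],0.05],[[0,0,0],[-0.045,0,0],0.05],[[0,0,0],[-0.045,0,0],0.05]]'
python3 -m inch '[[[0,0,0],[-0.045,0,0],0.05],[[0,0,0],[0,0,0],0.05],[[0,0,0],[0,0,0],0.05]]' >/dev/null
python3 - <<'E'
from h import *
im={}
for n in('top','scene'):
    p,d=snap(n,n+'6');W=world(n,d)
    im[n]=cv2.resize(p[165:260,200:320] if n=='top' else p[150:270,210:350],(560,420) if n=='x' else (400,330),interpolation=cv2.INTER_CUBIC)
    hsv=cv2.cvtColor(p,cv2.COLOR_BGR2HSV)
    b=(abs(W[...,0]-.59)<.06)&(abs(W[...,1]-.08)<.15)&(W[...,2]>.17)&(W[...,2]<.25)
    m=(cv2.inRange(hsv,(105,120,40),(130,255,255))>0)&b
    v,u=np.nonzero(m);P=np.array([ray(n,a,c,.203) for a,c in zip(u,v)]).reshape(-1,3);D=W[m]
    for s in(P[:,1]<.08,P[:,1]>.08):
        if s.sum():print(n,s.sum(),P[s].mean(0).round(4),D[s].mean(0).round(4))
    w=(p.min(-1)>150)&b&(W[...,2]>.192);print('white',w.sum(),W[w].mean(0).round(4))
cv2.imwrite('pics/crop6.png',np.hstack([im['top'],im['scene']]))
E
```

```text
time_s: 17.55
position: [0.5943, 0.0784, 0.2063]
ee_rot: [-2.11, -2.327, 0.002]
wrist_force: [-0.1, -0.5, 0.5]
width: 0.586
grasp_force: 0.0
time_s: 18.35
position: [0.6141, -0.1222, 0.2878]
ee_rot: [2.109, 2.327, 0.001]
wrist_force: [0.6, 0.8, 0.2]
width: 0.588
grasp_force: 0.0
top 27 [ 0.6029 -0.0307  0.203 ] [ 0.6029 -0.0307  0.2028]
top 47 [0.5831 0.1915 0.203 ] [0.5834 0.1918 0.2008]
white 424 [0.5921 0.0817 0.2021]
scene 28 [ 0.6027 -0.034   0.203 ] [ 0.6082 -0.029   0.1992]
scene 18 [0.5819 0.19   0.203 ] [0.5871 0.1966 0.1992]
white 102 [0.5944 0.0777 0.1995]
```

View pics/crop6.png

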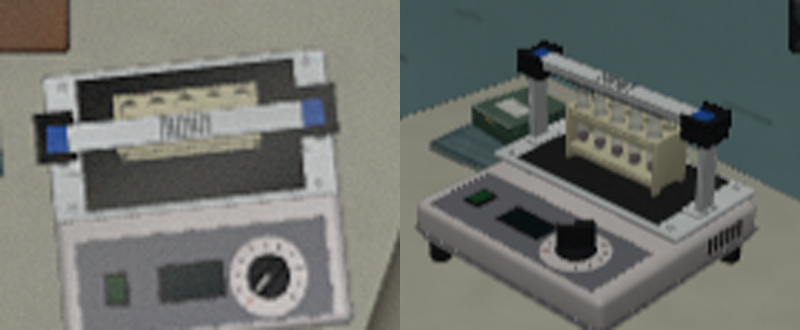

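The picture shows the bar seated in both saddles: its blue ends are at (57,138) and (313,110), and its top measures about 0.202 m against the expected 0.203 m. The knob pointer is on the red mark near (255,290), and the gripper is clear of everything.

```bash
python3 -c "
from rig import ctrl;print(ctrl.sign_off())"
```

```text
the job is handed in; nothing more can be done
None
```

The job is handed in, though no verdict came back: the knob is at its off stop, the bar lies strip down and fully seated in both saddles, the arm never went near the bottles or the dish, and the gripper is clear.

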